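# Stand a fallen spray can up in its row by walking its top up the wire back

## Task

The spray can has fallen over on the stock shelf. In the gap in the row, lean it at a slant, about half-way up, with its cap on the wire back, then push its foot in along the shelf so that its top slides up the wires until it stands; finish by gently pressing it, upright, back against the wires and let go. Go easy, it is a pressurised can, and leave the other stock where it is.

Things in the scene. Friction and masses are not known exactly. Their poses are not given: they have to be found in the camera images.
- can_center (a point): centre (half-way up the axis) of the fallen spray can: a straight round grey steel can, 57 mm across and 190 mm long, then a white plastic cap 51 mm across; 240 mm in all. z of this point runs along the can from foot to cap: level at the start, the cap towards the wire back (within 0.2 rad of square to it), straight up when the can stands, this point then 120 mm above the deck.
- can: the same spray can as a whole: origin and axes as can_center. 0.3 to 0.52 kg, centre of mass about 110 mm from the foot. Lying, its axis is 28.5 mm above the deck. It rolls, and once raised 45 degrees or more from level, foot on the deck and cap on the wires (friction there about 0.25), it stays leaning by itself. A firm grip does not let it turn between the fingers.
- gap (a point): point on the top of the white shelf deck, in the middle of the gap in the row where the can belongs. The deck is level, 12 mm above the table, friction about 0.6. x of this point points level, square into the wire back; y along the back (left, seen from the front), z up. Wires pass 12.5 mm either side of it. The deck reaches 340 mm in front (-x), 300 mm to either side.
- frame: blue end uprights (270 mm high, 285 mm either side of the gap) with the wire back they carry: upright slick steel wires 5 mm thick, 25 mm apart, 266 mm high. Origin and axes as gap. The back hooks in at different depths: the front of its wires is 0 to 40 mm behind (+x of) gap; find it by touch or by eye. It does not give. Over 30 N on it dents the can.
- can2_center (a point): centre of another spray can of the same make, standing in the row beside the gap, about 150 mm to one side (either side) of it; 57 mm in diameter, 240 mm high. Leave alone.
- carton_center (a point): centre of a small brown carton, 56 x 60 x 130 mm high, standing about 150 mm to the other side of the gap. Leave alone.
- tub_center (a point): centre of a white tub with a black lid, 84 mm in diameter, 74 mm high, standing near the left end (+y) of the deck, about 235 mm from the middle. Leave alone.
Not all that is in view belongs to the job. Leave any blue look-alike of the can alone.

How it is judged:
By the outcome, as a careful person would: the job done as asked, in the order asked, and still so for the second after the job is handed in, with the robot touching nothing.
It also fails if it takes over 70 s, if anything falls off the work surface, if the arm or the gripper's body presses on something with over 40 N, if the wrist force passes 120 N, or if a joint passes its speed limit or range.

## Robot

A 7-joint arm with a two-finger parallel gripper is mounted at the origin on the work surface. World frame = base frame: x ahead of the robot, y to its left, z up, the work surface at z = 0. Lengths are in m, angles in rad, forces in N, time in s.
With the tool pointing down it reaches from about 0.4 to 0.85 m from the base axis. Payload 10.4 kg.
Tool frame: the origin (TCP) lies on the centre line of the jaws, within the pads' length; the fingertips stand r.finger_overhang ahead of it and the grasp point (between the pads) lies 5 mm behind it (r.finger_overhang is the distance from the TCP to the fingertips, in m); z points along the fingers, y is the line along which they close (so a half turn about z gives the same grasp; the last joint's range is limited). The gripper opens to 87 mm and grips with 3 to 60 N. Pads are 19 mm wide; open, the fingers measure 117 mm over their backs; the gripper's body (75 mm by 190 mm) begins 51 mm behind the grasp point.
Start: joints at [1.082, 0.332, -0.065, 1.46, 0.022, 1.35, -0.088], TCP at [0.281, -0.558, 0.237] pointing down, gripper open.
Joint ranges: [-2.6, 2.6], [-0.5, 2.12], [-1.47, 1.34], [0.16, 2.42], [-1.27, 4.41], [0.06, 2.06], [-2.6, 2.6]. Speed limits (rad/s): [2.22, 2.22, 2.79, 2.79, 3.14, 3.14, 3.14].

## Interface

Orientations are given as a unit quaternion [x, y, z, w].
In Python, from bench import read_state, viewer, r gives the robot as it stands.
- The arm moves only by the tool carry_out, never from a script. Its argument "moves" is a list of rows, each a list of 6 numbers: the shift along the tool's x, y, z in units of 40 mm (1.0 is 40 mm), then the turn, a rotation vector about the tool's x, y, z in units of 8 degrees (1.0 is 8 degrees). A call has 1 to 20 rows; each row shifts and turns the commanded pose from where the row before left it, along the tool's axes as they then stand; what a row does not reach is not made up. A row lasts 1/8 s, in which the tool goes at most 62.5 mm and 10.7 degrees, less where a joint would pass 70% of its speed; a pose out of reach is approached as far as the arm can. A call is refused whole if a number of a shift passes 1 or a number of a turn 1, either way. A call with a gripper value outside its range is refused whole. "fingers" is the finger opening in mm, from 0 to 87, set as the call begins (left out, the last holds). The fingers move at their own pace and stop on an object; "force" is the grip in N (left out, the last holds). Time passes only in rows, so rows that do not move let the fingers close. It gives the time, the measured TCP pose, the force, the opening and the grip force at its end, in the units of the state.
- read_state(): the state, without advancing time (a new reading comes with each control period).
- viewer.camera(name): name is "scene" or "top"; returns a dict with "pixels" (384x512x3 uint8, red, green, blue), "range_z" (384x512 float32, m along the optical axis (not along the pixel's ray), 0 where there is no reading), "fx", "fy", "cx", "cy" (pixels), "xyz" and "orientation" of the camera in the world. Camera axes: x right, y down, z forward; pixel columns grow to the right and rows downward; lengths in m; the calibration is good to about 2 mm. A picture is of the moment at which its call begins.
- r.close_job(): hands the job in; it is judged then, once.
The state is a dict: "time": time; "joint_positions": joint angles; "joint_vel": joint speeds; "joint_torque": joint torques, N m; "ee_pos": TCP position; "eef_rot": TCP orientation; "ft_force": force on the tool from outside, world axes, zero at the start; "torque": the same for the moment, N m; "width": finger opening in m; "grip_force": force on a finger pad.
Only numpy, scipy, OpenCV 4.12 (cv2) and the standard library are available. Lean on these libraries where they do the work, as an engineer would, in place of code of your own. Each camera call takes 0.05 s, during which the arm holds its last target. There are 200 camera calls.

## Working session

There is one attempt and no reset: what is moved stays moved. The work goes in short steps, Python scripts to look and compute and a tool call to move; the robot and the scene stay as the last step left them, time stands still between calls to the robot, and variables do not carry over. Pictures are saved under pics/ and viewed, at most 11 in all, crops included, and the job is handed in when it is done.

Besides the shell and the picture viewer there is one more tool, called after "Emit:" as name([rows], argument=value, ...), one row to a line, values as JSON. carry_out: Moves the arm, as the interface text tells. Its arguments: {"type":"object","properties":{"moves":{"type":"array","items":{"type":"array","items":{"type":"number"}}},"fingers":{"type":"number"},"force":{"type":"number"}},"required":["moves"]}

```bash
mkdir -p pics; cat > h.py <<'E'
import numpy as np, cv2
from bench import read_state, viewer, r
from scipy.spatial.transform import Rotation as R
def cam(n):
    c=viewer.camera(n); c={**c}
    q=np.array(c["orientation"]); c["R"]=R.from_quat(q).as_matrix() if q.shape==(4,) else q
    c["t"]=np.array(c["xyz"]); return c
def pts(c):
    v,u=np.mgrid[:384,:512]; z=c["range_z"]
    P=np.stack([(u-c["cx"])/c["fx"]*z,(v-c["cy"])/c["fy"]*z,z],-1)
    return P@c["R"].T+c["t"]
def ray(c,u,v,h):
    d=c["R"]@np.array([(u-c["cx"])/c["fx"],(v-c["cy"])/c["fy"],1]); return c["t"]+d*(h-c["t"][2])/d[2]
def save(c,f): cv2.imwrite(f,c["pixels"][:,:,::-1])
E
python3 - <<'E'
from h import *
for n in("scene","top"):
    c=cam(n); save(c,f"pics/{n}0.png"); print(n,c["t"],c["R"].round(3).tolist(),c["fx"],c["cx"],c["cy"])
    np.savez(f"{n}0.npz",**{k:c[k] for k in("pixels","range_z","R","t","fx","fy","cx","cy")})
s=read_state(); print(s, r.finger_overhang)
E
```

```text
scene [ 1.21105754 -0.71002787  1.39343826] [[0.661, 0.612, -0.434], [0.75, -0.537, 0.386], [0.003, -0.58, -0.814]] 437.42947621450196 252.3905825000293 191.7839766373049
top [ 0.44260745 -0.11273127  1.61369646] [[-0.013, -0.999, 0.043], [-1.0, 0.013, 0.004], [-0.005, -0.043, -0.999]] 412.4584216311231 254.80341094059273 187.35533991505633
{'time': 0.1, 'joint_positions': array([ 1.08237911,  0.3327968 , -0.06470401,  1.46081336,  0.02162104,
        1.3499363 , -0.0885051 ]), 'joint_vel': array([ 8.57752717e-05, -2.13026298e-03,  1.20346390e-04, -9.76483672e-04,
        7.83093746e-04, -1.62412247e-03, -8.08355808e-04]), 'joint_torque': array([-2.22901572e-04, -6.24547362e+01,  2.36317719e-02, -3.90720606e+01,
       -6.14792691e-02,  3.66216945e-02,  2.63985527e-05]), 'ee_pos': array([ 0.2805698 , -0.55812517,  0.23586193]), 'eef_rot': array([ 9.72996494e-01,  2.30819035e-01, -1.81961744e-04, -6.01921783e-04]), 'ft_force': array([ 0.05842422, -0.36639964, -0.39957441]), 'torque': array([-0.01056316, -0.02267331, -0.0289368 ]), 'grip_force': 0.0, 'width': 0.08717783241616663} 0.014
```

View pics/scene0.png

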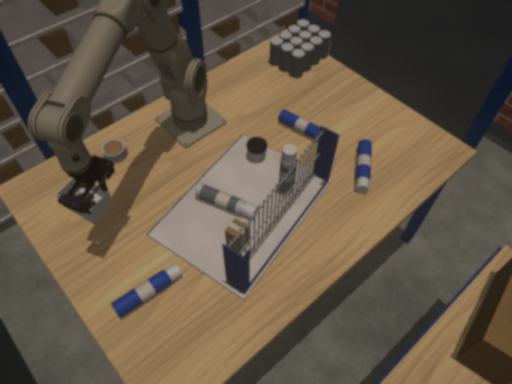

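View pics/top0.png

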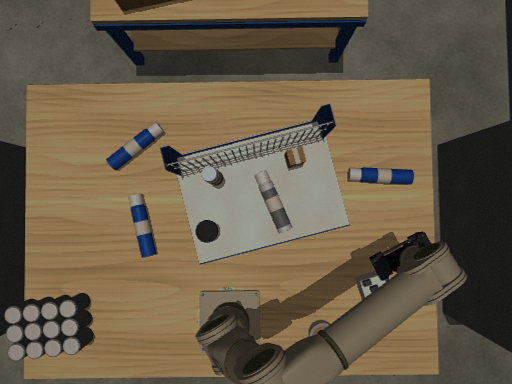

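The only grey can that is lying down is at top (262,172)-(287,232), with its white cap at the upper end towards the wires. The blue ones at (135,146), (143,225) and (380,176) are look-alikes, and the grey one at (212,176) is the standing can2. I'll measure it and check a crop.

```bash
cat > m.py <<'E'
from h import *
T=np.load("top0.npz"); T={k:T[k] for k in T}; P=pts(T); px=T["pixels"].astype(int)
z=P[...,2]; hsv=cv2.cvtColor(T["pixels"],cv2.COLOR_RGB2HSV)
reg=np.zeros((384,512),bool); reg[95:270,155:355]=True
deck=reg&(hsv[...,1]<40)&(hsv[...,2]>120)&(abs(z-.012)<.008)
print("deck z",np.median(z[deck]),deck.sum())
q=P[deck][:,:2].astype(np.float32); rc=cv2.minAreaRect(q); print("deck rect",rc)
# blue uprights
b=reg&(hsv[...,0]>100)&(hsv[...,0]<130)&(hsv[...,1]>90)&(z>.2)
n,l,st,ce=cv2.connectedComponentsWithStats(b.astype(np.uint8))
for i in range(1,n):
    if st[i,4]>8: Q=P[l==i]; print("upright",ce[i],st[i,4],Q.min(0),Q.max(0),np.median(Q,0))
can=np.zeros_like(reg); can[165:240,248:296]=True
can&=(z>.035)&(z<.09)
n,l,st,ce=cv2.connectedComponentsWithStats(can.astype(np.uint8)); i=1+np.argmax(st[1:,4]); Q=P[l==i]
print("can n",len(Q),"zmax",np.percentile(Q[:,2],[50,90,98]))
rc=cv2.minAreaRect(Q[:,:2].astype(np.float32)); print("can rect",rc,cv2.boxPoints(rc).tolist())
for nm,(u0,u1,v0,v1) in dict(can2=(200,228,160,190),carton=(284,308,144,170),tub=(192,222,216,246)).items():
    m=np.zeros_like(reg); m[v0:v1,u0:u1]=True; m&=z>.05; Q=P[m]; h=np.percentile(Q[:,2],95); Q=Q[abs(Q[:,2]-h)<.01]; print(nm,h,(Q.min(0)+Q.max(0))/2,np.ptp(Q,0))
c=T["pixels"][95:270,155:355,::-1]; cv2.imwrite("pics/crop1.png",cv2.resize(c,(685,600),interpolation=3))
E
python3 m.py
```

```text
deck z 0.01229033722974271 12111
deck rect ((0.5016584992408752, -0.12510251998901367), (0.42828065156936646, 0.5987008810043335), 13.77978801727295)
upright [328.01910828 114.07006369] 157 [ 0.44260745 -0.37043866  0.20018002] [ 0.7685862  -0.11273127  1.61369646] [ 0.74738362 -0.35552371  0.25256348]
upright [165.31683168 152.84158416] 101 [0.58380795 0.17304681 0.20059695] [0.63913725 0.1995317  0.28798645] [0.62741672 0.19162482 0.24524509]
upright [167.84210526 167.84210526] 19 [0.56432257 0.18224413 0.20247288] [0.58032787 0.18625082 0.27596649] [0.57056866 0.1839149  0.22929495]
can n 937 zmax [0.06478884 0.07111461 0.0743664 ]
can rect ((0.4568154215812683, -0.17113152146339417), (0.23880717158317566, 0.05749448388814926), 23.272661209106445) [[0.3357688784599304, -0.19190052151679993], [0.3584853410720825, -0.24471697211265564], [0.5778619647026062, -0.1503625214099884], [0.5551455020904541, -0.09754607081413269]]
can2 0.25575693938253347 [0.549437   0.04757415 0.25312452] [0.049661   0.04692495 0.01275918]
carton 0.14771586713423343 [ 0.61850264 -0.25334107  0.14425371] [0.06806332 0.06821783 0.012851  ]
tub 0.09133425617170843 [0.34960508 0.0761703  0.08906755] [0.0812035  0.08193159 0.01540964]
```

View pics/crop1.png

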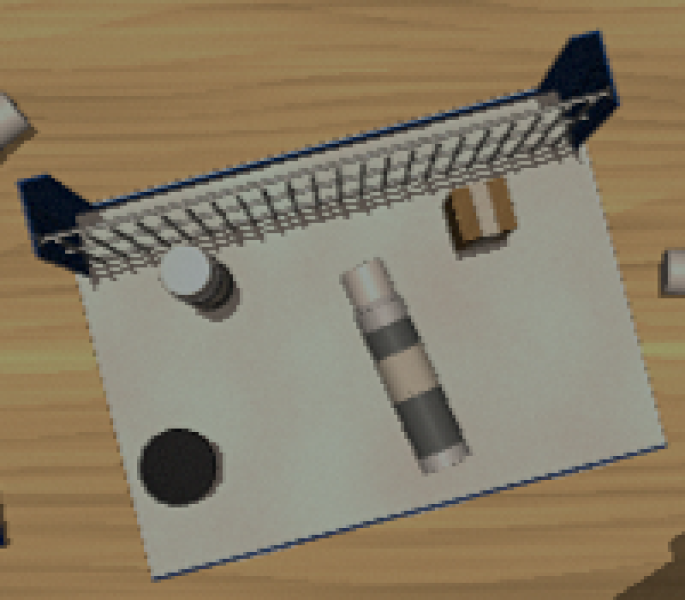

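The crop confirms it: a grey can with light and tan bands and a white cap, at crop (343,265)-(465,470), with the cap towards the wires. The deck fit puts the gap at about (0.624,-0.095) with a back yaw of 13.8°. In that frame can2, the carton and the tub come out at y' = +0.157, -0.152 and +0.232, which matches the description.

```bash
cat >> h.py <<'E'
th=np.radians(13.78); G=np.array([.624,-.0951,.0123]); F=np.array([[np.cos(th),-np.sin(th),0],[np.sin(th),np.cos(th),0],[0,0,1]])
def toW(p): return G+F@np.array(p)
def toG(p): return F.T@(np.array(p)-G)
def ori(yaw,tilt): # tool down, x at yaw, tilted forward (deg)
    return R.from_euler('z',yaw,degrees=True)*R.from_euler('x',180,degrees=True)*R.from_euler('y',tilt,degrees=True)
def plan(p,o):
    s=read_state(); q=R.from_quat(s["eef_rot"]); t=s["ee_pos"]
    rv=np.degrees((q.inv()*o).as_rotvec())/8
    print("at G",toG(t).round(4),"turn units",rv.round(2),"| shift first (old axes)",(q.inv().apply(p-t)/.04).round(2),"| shift after turn",(o.inv().apply(p-t)/.04).round(2))
E
python3 - <<'E'
from h import *
T=np.load("top0.npz"); S=np.load("scene0.npz")
for n,c in(("top",T),("scene",S)):
    P=(pts(c)-G)@F
    m=(abs(P[...,1])<.2)&(P[...,0]>-.03)&(P[...,0]<.08)&(P[...,2]>.14)&(P[...,2]<.29)&(abs(P[...,1])<(.11))
    Q=P[m]; print(n,m.sum(),np.histogram(Q[:,0],bins=np.arange(-.03,.081,.005))[0],Q[:,2].max() if len(Q) else 0)
plan(np.array([.4476,-.175,.15]),ori(23.27,0))
plan(np.array([.4476,-.175,.037]),ori(23.27,0))
E
```

```text
top 195 [ 0  0  0  0  0  0  0  0 37 60 97  1  0  0  0  0  0  0  0  0  0  0] 0.2723607019272718
scene 339 [  0   0   0   0   0   0   0   0  21 227  88   3   0   0   0   0   0   0
   0   0   0   0] 0.2709967863972449
at G [-0.4438 -0.3679  0.2236] turn units [-0.01  0.    0.43] | shift first (old axes) [ 8.03 -6.68  2.15] | shift after turn [ 7.62 -7.15  2.15]
at G [-0.4438 -0.3679  0.2236] turn units [-0.01  0.    0.43] | shift first (old axes) [ 8.03 -6.68  4.98] | shift after turn [ 7.62 -7.15  4.97]
```

Emit:
carry_out([
  [0,0,0,0,0,0.43],
  [0.76,-0.72,0.2,0,0,0],
  [0.76,-0.72,0.2,0,0,0],
  [0.76,-0.72,0.2,0,0,0],
  [0.76,-0.72,0.2,0,0,0],
  [0.76,-0.72,0.2,0,0,0],
  [0.76,-0.72,0.2,0,0,0],
  [0.76,-0.72,0.2,0,0,0],
  [0.76,-0.72,0.2,0,0,0],
  [0.76,-0.72,0.2,0,0,0],
  [0.76,-0.72,0.2,0,0,0],
  [0,0,0,0,0,0],
  [0,0,0,0,0,0],
], fingers=87)

```text
time: 1.72
ee_pos: [0.4461, -0.1743, 0.1564]
eef_rot: [0.979, 0.201, -0.0, 0.0]
ft_force: [-0.2, -0.4, 1.0]
width: 0.0869
grip_force: 0.0
```

```bash
python3 - <<'E'
from h import *
plan(np.array([.4476,-.175,.037]),ori(23.27,0))
c=cam("scene"); cv2.imwrite("pics/s1.png",cv2.resize(c["pixels"][110:300,140:350,::-1],(630,570),interpolation=3))
E
```

```text
at G [-0.1917 -0.0345  0.1441] turn units [ 0.  0. -0.] | shift first (old axes) [0.03 0.03 2.99] | shift after turn [0.03 0.03 2.99]
```

View pics/s1.png

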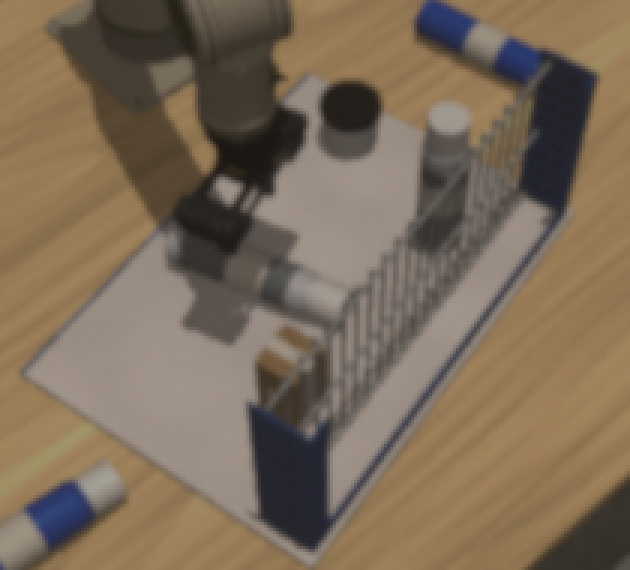

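The gripper sits square over the can body at crop (240,250), clear of the carton and tub. I'll go down and grip.

Emit:
carry_out([
  [0.03,0.03,0.5,0,0,0],
  [0,0,0.5,0,0,0],
  [0,0,0.5,0,0,0],
  [0,0,0.5,0,0,0],
  [0,0,0.5,0,0,0],
  [0,0,0.4,0,0,0],
  [0,0,0,0,0,0],
  [0,0,0,0,0,0],
])

```text
time: 2.78
ee_pos: [0.4483, -0.1748, 0.0412]
eef_rot: [0.98, 0.201, 0.0, 0.0]
ft_force: [0.4, 0.7, 0.7]
width: 0.0871
grip_force: 0.0
```

Emit:
carry_out([
  [0,0,0,0,0,0],
  [0,0,0,0,0,0],
  [0,0,0,0,0,0],
  [0,0,0,0,0,0],
  [0,0,0,0,0,0],
  [0,0,0,0,0,0],
], fingers=45, force=25)

```text
time: 3.52
ee_pos: [0.448, -0.1745, 0.0406]
eef_rot: [0.979, 0.201, 0.0, 0.0]
ft_force: [-0.4, -0.6, 3.1]
width: 0.0564
grip_force: 25.0
```

Emit:
carry_out([
  [0,0,-0.4,0,0,0],
  [0,0,-0.7,0,0,0],
  [0,0,-0.7,0,0,0],
  [0,0,-0.7,0,0,0],
  [0,0,-0.7,0,0,0],
  [0,0,0,0,0,0.6],
  [0,0,0,0,0,0.59],
  [0,0,0,0,0.5,0],
  [0,0,0,0,0.6,0],
  [0,0,0,0,0.6,0],
  [0,0,0,0,0.6,0],
  [0,0,0,0,0.6,0],
  [0,0,0,0,0.6,0],
  [0,0,0,0,0.6,0],
  [0,0,0,0,0.6,0],
  [0,0,0,0,0.6,0],
  [0,0,0,0,0.6,0],
  [0,0,0,0,0.6,0],
  [0,0,0,0,0,0],
  [0,0,0,0,0,0],
])

```text
time: 6.02
ee_pos: [0.4514, -0.1804, 0.1757]
eef_rot: [0.894, 0.109, 0.431, -0.056]
ft_force: [-0.2, 0.1, -2.9]
width: 0.0562
grip_force: 25.0
```

```bash
python3 - <<'E'
from h import *
s=read_state(); print(s["ft_force"],s["torque"],s["width"],s["grip_force"],s["ee_pos"])
print(R.from_quat(s["eef_rot"]).as_matrix().round(3))
plan(toW([-.13,0,.118]),ori(13.78,52))
c=cam("scene"); cv2.imwrite("pics/s2.png",cv2.resize(c["pixels"][90:280,140:350,::-1],(630,570),interpolation=3))
E
```

```text
[-0.16299094  0.05160261 -2.90902756] [-0.30690407  1.47698578 -0.03282162] 0.05617476239383337 24.979167580604553 [ 0.4513919  -0.18038413  0.17568649]
[[ 0.605  0.242  0.758]
 [ 0.146 -0.97   0.193]
 [ 0.783 -0.006 -0.623]]
at G [-0.188  -0.0417  0.1634] turn units [-0.05  0.06 -0.02] | shift first (old axes) [ 0.01 -1.03  1.85] | shift after turn [-0.   -1.04  1.84]
```

View pics/s2.png

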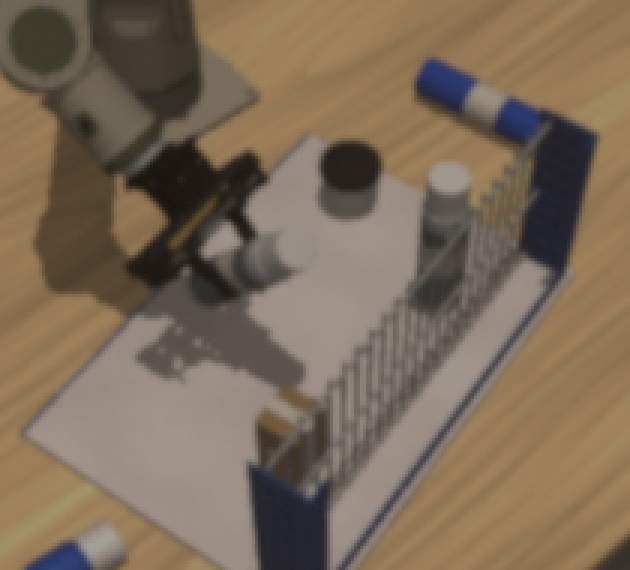

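The can is held at about a 51.5° slant, with its cap at crop (290,250). Next is moving it into the gap just above the deck.

Emit:
carry_out([
  [0,-0.26,0.46,0,0.06,0],
  [0,-0.26,0.46,0,0,0],
  [0,-0.26,0.46,0,0,0],
  [0,-0.26,0.46,0,0,0],
  [0,0,0,0,0,0],
  [0,0,0,0,0,0],
])

```text
time: 6.82
ee_pos: [0.4948, -0.154, 0.1587]
eef_rot: [0.897, 0.114, 0.423, -0.062]
ft_force: [-0.9, -0.5, -4.3]
width: 0.0561
grip_force: 25.0
```

```bash
python3 - <<'E'
from h import *
s=read_state(); print(s["ft_force"])
plan(toW([-.13,0,.104]),ori(13.78,52))
plan(toW([-.10,0,.109]),ori(13.78,52))
# can lower end height from top/scene cloud
for n in("scene","top"):
    P=(pts(cam(n))-G)@F
    m=(abs(P[...,1])<.027)&(P[...,0]>-.25)&(P[...,0]<.0)&(P[...,2]>.0)&(P[...,2]<.24)
    Q=P[m]
    for x0 in np.arange(-.22,0,.01):
        k=Q[abs(Q[:,0]-x0)<.005]
        if len(k)>3: print(n,round(x0,2),len(k),np.percentile(k[:,2],[5,50,95]).round(3))
E
```

```text
[-0.89905194 -0.53689635 -4.32747364]
at G [-0.1395 -0.0265  0.1464] turn units [-0.17  0.17  0.  ] | shift first (old axes) [-0.67 -0.64  0.87] | shift after turn [-0.69 -0.66  0.84]
at G [-0.1395 -0.0265  0.1464] turn units [-0.17  0.17  0.  ] | shift first (old axes) [-0.1  -0.63  1.37] | shift after turn [-0.13 -0.66  1.35]
scene -0.22 16 [0.174 0.236 0.24 ]
scene -0.21 64 [0.005 0.231 0.238]
scene -0.2 73 [0.002 0.224 0.233]
scene -0.19 43 [0.001 0.21  0.225]
scene -0.18 50 [0.001 0.182 0.228]
scene -0.17 83 [0.001 0.192 0.224]
scene -0.16 41 [0.    0.162 0.182]
scene -0.15 24 [0.001 0.086 0.181]
scene -0.14 17 [0.001 0.002 0.176]
scene -0.13 12 [0.    0.002 0.203]
scene -0.12 19 [0.    0.002 0.217]
scene -0.11 23 [0.001 0.004 0.225]
scene -0.1 18 [0.    0.002 0.039]
scene -0.09 19 [0.    0.002 0.005]
scene -0.08 15 [0.    0.002 0.006]
scene -0.06 10 [0.001 0.002 0.133]
scene -0.05 23 [0.    0.235 0.24 ]
scene -0.04 12 [0.    0.004 0.235]
scene -0.03 13 [0.001 0.004 0.007]
scene -0.02 5 [0.001 0.002 0.009]
scene -0.01 11 [0.001 0.001 0.004]
top -0.22 21 [0.204 0.237 0.24 ]
top -0.21 48 [0.22  0.234 0.239]
top -0.2 47 [0.224 0.228 0.233]
top -0.19 48 [0.106 0.216 0.227]
top -0.18 45 [0.127 0.219 0.227]
top -0.17 45 [0.141 0.216 0.224]
top -0.16 39 [0.007 0.169 0.184]
top -0.15 38 [0.004 0.171 0.183]
top -0.14 36 [0.004 0.176 0.198]
top -0.13 38 [0.003 0.187 0.207]
top -0.12 34 [0.001 0.204 0.219]
top -0.11 39 [0.001 0.21  0.229]
top -0.1 36 [0.    0.223 0.236]
top -0.09 22 [0.001 0.211 0.238]
top -0.08 22 [0.    0.003 0.237]
top -0.07 10 [0.    0.002 0.005]
top -0.06 13 [0.    0.003 0.007]
top -0.05 17 [0.    0.002 0.24 ]
top -0.04 18 [0.    0.004 0.236]
top -0.03 11 [0.    0.002 0.005]
top -0.02 15 [0.    0.004 0.011]
top -0.01 16 [0.001 0.003 0.007]
```

Emit:
carry_out([
  [0,0,0,-0.08,0.08,0],
  [0,0,0,-0.08,0.08,0],
  [-0.07,-0.08,0.1,0,0,0],
  [-0.07,-0.08,0.1,0,0,0],
  [-0.07,-0.08,0.1,0,0,0],
  [-0.07,-0.08,0.1,0,0,0],
  [-0.07,-0.08,0.1,0,0,0],
  [-0.07,-0.08,0.1,0,0,0],
  [0,-0.08,0.1,0,0,0],
  [0,-0.08,0.1,0,0,0],
  [0,0,0,0,0,0],
  [0,0,0,0,0,0],
])

```text
time: 8.43
ee_pos: [0.5195, -0.1437, 0.142]
eef_rot: [0.897, 0.113, 0.422, -0.061]
ft_force: [-0.1, -0.4, -4.0]
width: 0.0562
grip_force: 25.0
```

```bash
cat > st.py <<'E'
from h import *
import sys
s=read_state(); print("F(gap)",(F.T@s["ft_force"]).round(2),"j",s["joint_positions"].round(2),s["time"])
a=list(map(float,sys.argv[1:])); M=F.T@R.from_quat(s["eef_rot"]).as_matrix(); print(M.round(3).tolist())
plan(toW(a[:3]),ori(13.78,a[3]))
E
python3 st.py -.13 0 .104 52
```

```text
F(gap) [-0.17 -0.4  -3.99] j [-0.66 -0.18  1.19  2.42 -1.27  0.47  0.34] 8.425
[[0.636, 0.016, 0.771], [-0.001, -1.0, 0.021], [0.771, -0.014, -0.636]]
at G [-0.1131 -0.0223  0.1297] turn units [-0.15  0.19 -0.01] | shift first (old axes) [-0.76 -0.56  0.09] | shift after turn [-0.77 -0.56  0.06]
```

Emit:
carry_out([
  [-0.04,0,0.08,0,0,0],
  [-0.04,0,0.08,0,0,0],
  [-0.04,0,0.08,0,0,0],
  [-0.04,0,0.08,0,0,0],
  [-0.04,0,0.08,0,0,0],
  [-0.04,0,0.08,0,0,0],
  [0,-0.1,0,0,0,0],
  [0,-0.1,0,0,0,0],
  [0,-0.1,0,0,0,0],
  [0,-0.1,0,0,0,0],
  [0,0,0,0,0,0],
])

```text
time: 9.8
ee_pos: [0.528, -0.1282, 0.1351]
eef_rot: [0.9, 0.115, 0.416, -0.063]
ft_force: [-0.3, 0.3, -3.1]
width: 0.0565
grip_force: 25.0
```

```bash
python3 st.py -.10 0 .104 52; python3 -c "
from h import *; print([a for a in dir(r) if a[0]!='_'])"
```

```text
F(gap) [-0.17  0.37 -3.07] j [-0.77 -0.19  1.25  2.42 -1.27  0.42  0.32] 9.8
[[0.647, 0.022, 0.763], [0.001, -1.0, 0.027], [0.763, -0.017, -0.646]]
at G [-0.1011 -0.0093  0.1228] turn units [-0.2   0.29  0.  ] | shift first (old axes) [-0.34 -0.22  0.33] | shift after turn [-0.35 -0.23  0.31]
['PlanningError', 'close_job', 'finger_overhang']
```

```bash
cat > fk.py <<'E'
import numpy as np, itertools
from scipy.optimize import least_squares
from scipy.spatial.transform import Rotation as R
def fk(q,L,sg):
    h,a,b,c=L; p=np.array([0,0,h]); o=R.identity(); ax='zyzyzyz'; ln=[0,a,0,b,0,c,0]
    out=[]
    for i in range(7):
        o=o*R.from_euler(ax[i],sg[i]*q[i])
        p=p+o.apply([0,0,ln[i]]); out.append(p)
    return p,o,out
D=[([1.0824,.3328,-.0647,1.4608,.0216,1.3499,-.0885],[.28057,-.55813,.23586],[.973,.2308,-.0002,-.0006])]
if __name__=="__main__":
    from h import *
    s=read_state(); D.append((s["joint_positions"],s["ee_pos"],s["eef_rot"]))
    D.append(([-.66,-.18,1.19,2.42,-1.27,.47,.34],[.5195,-.1437,.142],[.897,.113,.422,-.061]))
    best=[]
    for sg in itertools.product([1,-1],repeat=3):
        S=[sg[0],1,sg[1],1,sg[2],1,1]
        f=lambda L:np.concatenate([fk(q,L,S)[0]-np.array(p) for q,p,_ in D])
        o=least_squares(f,[.35,.4,.4,.25]); best.append((o.cost,sg,o.x.round(4)))
    best.sort(key=lambda t:t[0])
    for b in best[:3]: print(b)
    S=[best[0][1][0],1,best[0][1][1],1,best[0][1][2],1,1]
    for s7 in(1,-1):
        S[6]=s7; print(s7,[(fk(q,best[0][2],S)[1].inv()*R.from_quat(e)).as_rotvec().round(3).tolist() for q,_,e in D])
E
python3 fk.py
```

```text
(np.float64(0.002177397406583297), (-1, -1, -1), array([0.2404, 0.4614, 0.5047, 0.3229]))
(np.float64(0.01833228595729564), (-1, -1, 1), array([ 0.7392, -0.1433,  0.6442,  0.0974]))
(np.float64(0.05834751242667269), (-1, 1, -1), array([-0.8055,  0.2427,  0.4702, -1.1573]))
1 [[0.0, -0.0, 1.748], [-0.0, -0.0, 0.931], [-0.003, 0.006, 0.888]]
-1 [[0.0, -0.0, 1.571], [-0.0, -0.0, 1.571], [-0.005, 0.005, 1.568]]
```

```bash
cat > fk.py <<'E'
import numpy as np
from scipy.optimize import least_squares
from scipy.spatial.transform import Rotation as R
lo=np.array([-2.6,-.5,-1.47,.16,-1.27,.06,-2.6]); hi=np.array([2.6,2.12,1.34,2.42,4.41,2.06,2.6])
def fk(q,L):
    h,a,b,c,e1,e2,w=L; p=np.array([0,0,h]); o=R.identity(); ax='zyzyzyz'
    off=[[0,0,0],[0,0,a],[e1,0,0],[e2,0,b],[0,0,0],[w,0,c],[0,0,0]]
    for i in range(7):
        o=o*R.from_euler(ax[i],(-1 if i%2==0 else 1)*q[i]); p=p+o.apply(off[i])
    return p,o*R.from_euler('z',np.pi/2)
def ik(p,o,L,q0,wt=.003):
    f=lambda q:np.r_[(fk(q,L)[0]-p)*10,(fk(q,L)[1].inv()*o).as_rotvec()*3,wt*(q-q0)]
    s=least_squares(f,np.clip(q0,lo+1e-3,hi-1e-3),bounds=(lo,hi)); P,O=fk(s.x,L)
    return s.x,np.linalg.norm(P-p),np.degrees((O.inv()*o).magnitude())
E
python3 - <<'E'
from h import *; from fk import *
s=read_state()
D=[([1.0824,.3328,-.0647,1.4608,.0216,1.3499,-.0885],[.28057,-.55813,.23586]),(s["joint_positions"],s["ee_pos"]),([-.66,-.18,1.19,2.42,-1.27,.47,.34],[.5195,-.1437,.142])]
f=lambda L:np.concatenate([np.concatenate([fk(q,L)[0]-np.array(p) for q,p in D]),.002*np.array(L[4:])])
o=least_squares(f,[.35,.4,.4,.25,0,0,0]); L=o.x; print(L.round(4),f(L).round(4)); np.save("L.npy",L)
n=s["joint_positions"]
for nm,p,t in[("lean50",[-.095,0,.104],50),("lean47",[-.095,0,.104],47),("lean52",[-.1,0,.104],52),("push",[-.2,0,.04],35),("press",[-.06,0,.13],35),("press15",[-.06,0,.13],15)]:
    for q0 in(n,np.array([.25,0,0,2.,-.5,.8,0]),np.array([.25,0,0,2.,.5,.8,0])):
        x,e,an=ik(toW(p),ori(13.78,t),L,q0); print(nm,x.round(2),round(e*1e3,1),"mm",round(an,1))
E
```

```text
[-2.0991  1.56    0.3599 -0.3006  0.3604 -0.7751  0.7492] [ 0.0049  0.003   0.0001  0.0066 -0.0044 -0.0064 -0.0065  0.0045  0.0062
  0.0007 -0.0016  0.0015]
lean50 [-0.79 -0.2   1.25  2.4  -1.26  0.38  0.3 ] 0.0 mm 0.0
lean50 [ 0.6   0.16  0.11  1.8  -0.99  0.86 -0.06] 0.0 mm 0.0
lean50 [ 0.59  0.17  0.13  1.79 -0.99  0.87 -0.07] 0.0 mm 0.0
lean47 [-0.66 -0.13  1.25  2.39 -1.18  0.5   0.28] 0.0 mm 0.0
lean47 [ 0.59  0.15  0.13  1.85 -0.95  0.85 -0.07] 0.0 mm 0.0
lean47 [ 0.56  0.16  0.17  1.83 -0.95  0.87 -0.08] 0.0 mm 0.0
lean52 [-0.9  -0.23  1.31  2.36 -1.27  0.35  0.28] 0.0 mm 0.0
lean52 [ 0.62  0.17  0.09  1.77 -1.02  0.87 -0.06] 0.0 mm 0.0
lean52 [ 0.61  0.18  0.1   1.76 -1.02  0.87 -0.06] 0.0 mm 0.0
push [-0.58 -0.06  1.31  2.32 -0.8   0.63  0.02] 0.0 mm 0.0
push [ 0.68  0.15 -0.07  1.81 -0.6   0.85 -0.38] 0.0 mm 0.0
push [ 0.64  0.17 -0.03  1.76 -0.59  0.87 -0.41] 0.0 mm 0.0
press [-0.46  0.06  1.34  2.23 -0.89  0.82  0.15] 0.0 mm 0.0
press [ 0.23  0.17  0.62  1.87 -0.79  0.97 -0.1 ] 0.0 mm 0.0
press [ 0.24  0.18  0.61  1.83 -0.78  0.99 -0.11] 0.0 mm 0.0
press15 [-0.35  0.14  1.34  2.14 -0.49  0.94 -0.06] 0.0 mm 0.0
press15 [ 0.17  0.21  0.58  1.8  -0.39  1.05 -0.42] 0.0 mm 0.0
press15 [ 0.2   0.22  0.54  1.76 -0.38  1.07 -0.45] 0.0 mm 0.0
```

Emit:
carry_out([
  [0.24,0,-0.2,0,0,0],
  [0.24,0,-0.2,0,0,0],
  [0.24,0,-0.2,0,0,0],
  [0.24,0,-0.2,0,0,0],
  [0.24,0,-0.2,0,0,0],
  [0.24,0,-0.2,0,0,0],
  [0.24,0,-0.2,0,0,0],
  [0,0,0,0,0,0],
])

```text
time: 10.8
ee_pos: [0.5293, -0.13, 0.2232]
eef_rot: [0.9, 0.115, 0.416, -0.062]
ft_force: [-0.5, 0.3, -3.8]
width: 0.0564
grip_force: 25.0
```

```bash
cat >> st.py <<'E'
with open("log.txt","a") as f: f.write(" ".join(map(str,[*s["joint_positions"],*s["ee_pos"]]))+"\n")
E
python3 st.py -.16 0 .22 25
```

```text
F(gap) [-0.4   0.37 -3.83] j [-0.32 -0.3   0.73  2.32 -0.79  0.49 -0.25] 10.8
[[0.646, 0.021, 0.763], [0.001, -1.0, 0.027], [0.764, -0.016, -0.646]]
at G [-0.1003 -0.0113  0.2109] turn units [-0.19 -3.1   0.05] | shift first (old axes) [-0.79 -0.32 -1.28] | shift after turn [-1.26 -0.28 -0.84]
```

Emit:
carry_out([
  [0,0,0,0,-0.5,0],
  [0,0,0,0,-0.5,0],
  [0,0,0,0,-0.5,0],
  [0,0,0,0,-0.5,0],
  [0,0,0,0,-0.5,0],
  [0,0,0,0,-0.5,0],
  [0,0,0,0,0,0],
])

```text
time: 11.68
ee_pos: [0.5297, -0.129, 0.2222]
eef_rot: [0.967, 0.126, 0.22, -0.038]
ft_force: [-0.0, 0.1, -3.2]
width: 0.0565
grip_force: 25.0
```

```bash
python3 st.py -.16 0 .22 0
```

```text
F(gap) [ 0.    0.11 -3.2 ] j [-0.11 -0.1   0.4   2.04 -0.28  0.84 -0.87] 11.675
[[0.901, 0.023, 0.434], [0.014, -1.0, 0.026], [0.434, -0.017, -0.901]]
at G [-0.0996 -0.0104  0.2099] turn units [-0.16 -3.21  0.14] | shift first (old axes) [-1.25 -0.3  -0.87] | shift after turn [-1.51 -0.26 -0.25]
```

```bash
cat > fit.py <<'E'
from h import *; from fk import *
A=np.loadtxt("log.txt"); A=np.vstack([A,[1.08237911,.3327968,-.06470401,1.46081336,.02162104,1.3499363,-.0885051,.2805698,-.55812517,.23586193]])
L0=np.array([.36,.42,.42,.28,0,0,0])
f=lambda L:np.concatenate([np.concatenate([fk(a[:7],L)[0]-a[7:] for a in A]),.003*(L-L0)])
o=least_squares(f,L0); L=o.x; print(L.round(4),f(L)[:-7].round(4)); np.save("L.npy",L)
n=read_state()["joint_positions"]
if __name__=="__main__":
  for nm,p,t in[("lean50",[-.095,0,.104],50),("lean47",[-.095,0,.104],47),("lean40",[-.1,0,.104],40),("push",[-.2,0,.04],35),("press",[-.06,0,.13],35),("press15",[-.06,0,.13],15)]:
    for q0 in(n,np.array([.25,0,0,2.,-.5,.8,0]),np.array([.25,0,0,2.,.5,.8,0])):
        x,e,an=ik(toW(p),ori(13.78,t),L,q0); print(nm,x.round(2),round(e*1e3,1),"mm",round(an,1))
E
python3 fit.py
```

```text
[-0.1778  0.3718  0.4155  0.0308  0.2871 -0.2826  0.2343] [ 0.0064 -0.004  -0.0057 -0.009   0.0087  0.008   0.0374  0.019  -0.0023]
lean50 [-0.75 -0.41  0.93  2.34 -0.23  0.27 -0.86] 0.0 mm 0.0
lean50 [-0.68 -0.43  0.95  2.42 -0.45  0.24 -0.57] 0.0 mm 0.0
lean50 [-0.71 -0.42  0.94  2.38 -0.36  0.26 -0.69] 0.0 mm 0.0
lean47 [-0.71 -0.38  0.92  2.34 -0.28  0.31 -0.81] 0.0 mm 0.0
lean47 [-0.63 -0.38  0.92  2.42 -0.48  0.29 -0.55] 0.0 mm 0.0
lean47 [-0.64 -0.38  0.92  2.4  -0.44  0.29 -0.6 ] 0.0 mm 0.0
lean40 [-0.53 -0.29  0.82  2.37 -0.39  0.4  -0.68] 0.0 mm 0.0
lean40 [-0.43 -0.29  0.77  2.42 -0.5   0.39 -0.53] 0.0 mm 0.0
lean40 [-0.43 -0.29  0.77  2.42 -0.5   0.39 -0.53] 0.0 mm 0.0
push [-0.67 -0.36  0.88  2.42  0.    0.43 -1.08] 70.2 mm 1.2
push [-0.67 -0.36  0.88  2.42  0.    0.43 -1.08] 70.2 mm 1.2
push [-0.67 -0.36  0.88  2.42 -0.    0.43 -1.08] 70.2 mm 1.2
press [-0.2  -0.12  0.55  2.22 -0.52  0.56 -0.59] 0.0 mm 0.0
press [ 0.33 -0.14  0.1   2.33 -0.71  0.56 -0.36] 0.0 mm 0.0
press [ 0.16 -0.13  0.24  2.29 -0.64  0.56 -0.44] 0.0 mm 0.0
press15 [-0.14  0.02  0.39  2.08 -0.18  0.82 -0.97] 0.0 mm 0.0
press15 [ 0.22  0.02  0.02  2.08 -0.17  0.82 -0.99] 0.0 mm 0.0
press15 [ 0.24  0.02  0.    2.08 -0.17  0.82 -0.99] 0.0 mm 0.0
```

The arm hits its fold limit (joint 4) when it is low and tilted this far. I'll set the can down again, square in the gap lane. Then I'll re-grip with the tool tilted back 15° and nearer the cap, so the lean needs less tool tilt.

Emit:
carry_out([
  [-0.23,-0.04,-0.11,0,0,0],
  [-0.23,-0.04,-0.11,0,0,0],
  [-0.23,-0.04,-0.11,0,0,0],
  [-0.23,-0.04,-0.11,0,0,0],
  [-0.23,-0.04,-0.11,0,0,0],
  [-0.23,-0.04,-0.11,0,0,0],
  [0,0,0,-0.03,-0.5,0.02],
  [0,0,0,-0.03,-0.5,0.02],
  [0,0,0,-0.03,-0.5,0.02],
  [0,0,0,-0.03,-0.5,0.02],
  [0,0,0,-0.03,-0.6,0.02],
  [0,0,0,-0.03,-0.6,0.02],
  [0,0,0.7,0,0,0],
  [0,0,0.7,0,0,0],
  [0,0,0.7,0,0,0],
  [0,0,0.7,0,0,0],
  [0,0,0,0,0,0],
  [0,0,0,0,0,0],
])

```text
time: 13.92
ee_pos: [0.4685, -0.1367, 0.1117]
eef_rot: [0.993, 0.12, 0.002, 0.002]
ft_force: [0.4, -0.3, -2.8]
width: 0.0564
grip_force: 25.0
```

```bash
python3 st.py -.16 0 .0283 0
```

```text
F(gap) [ 0.31 -0.41 -2.84] j [-0.09  0.14  0.3   1.98 -0.05  1.02 -1.1 ] 13.925
[[1.0, -0.001, 0.004], [-0.001, -1.0, -0.004], [0.004, 0.004, -1.0]]
at G [-0.1609 -0.0033  0.0994] turn units [ 0.03 -0.03 -0.  ] | shift first (old axes) [ 0.02 -0.09  1.78] | shift after turn [ 0.02 -0.08  1.78]
```

Emit:
carry_out([
  [0,-0.08,0.5,0.03,0,0],
  [0,0,0.5,0,0,0],
  [0,0,0.4,0,0,0],
  [0,0,0.2,0,0,0],
  [0,0,0.08,0,0,0],
  [0,0,0,0,0,0],
  [0,0,0,0,0,0],
])

```text
time: 14.8
ee_pos: [0.4676, -0.1335, 0.0438]
eef_rot: [0.993, 0.12, 0.001, -0.0]
ft_force: [2.0, 0.1, -1.8]
width: 0.0563
grip_force: 25.0
```

```bash
python3 st.py -.16 0 .0283 0
```

```text
F(gap) [ 1.95 -0.35 -1.8 ] j [-0.08  0.24  0.29  2.04 -0.09  0.87 -1.07] 14.8
[[1.0, -0.001, 0.003], [-0.001, -1.0, 0.001], [0.003, -0.001, -1.0]]
at G [-0.1611 -0.      0.0315] turn units [-0.   -0.02 -0.  ] | shift first (old axes) [ 0.03 -0.    0.08] | shift after turn [ 0.03 -0.    0.08]
```

Emit:
carry_out([
  [0,0,0.06,0,0,0],
  [0,0,0,0,0,0],
])

```text
time: 15.05
ee_pos: [0.4674, -0.1334, 0.041]
eef_rot: [0.993, 0.12, 0.001, -0.0]
ft_force: [2.0, 1.1, -0.7]
width: 0.0561
grip_force: 25.0
```

Emit:
carry_out([
  [0,0,0,0,0,0],
  [0,0,0,0,0,0],
  [0,0,0,0,0,0],
  [0.3,0,0,0,-0.6,0],
  [0.3,0,0,0,-0.6,0],
  [0,0,0,0,-0.7,0],
  [0,0,0,0,0,0],
  [0,0,0,0,0,0],
], fingers=82)

```text
time: 16.05
ee_pos: [0.49, -0.1281, 0.0398]
eef_rot: [0.984, 0.118, -0.13, 0.015]
ft_force: [-0.5, -0.6, -0.3]
width: 0.0818
grip_force: 0.0
```

```bash
python3 st.py -.139 0 .0283 -15; python3 - <<'E'
from h import *
c=cam("scene"); cv2.imwrite("pics/s3.png",cv2.resize(c["pixels"][110:300,140:350,::-1],(630,570),interpolation=3))
E
```

```text
F(gap) [-0.59 -0.47 -0.34] j [-0.13  0.46  0.29  1.79 -0.03  1.16 -1.17] 16.05
[[0.966, -0.001, -0.259], [-0.001, -1.0, 0.001], [-0.259, -0.001, -0.966]]
at G [-1.38e-01 -1.00e-04  2.75e-02] turn units [-0.01  0.   -0.01] | shift first (old axes) [-0.03 -0.   -0.01] | shift after turn [-0.03 -0.   -0.01]
```

View pics/s3.png

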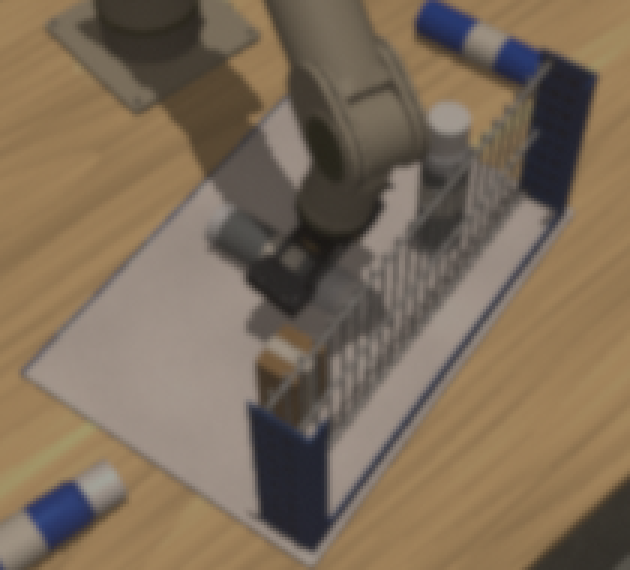

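The can lies square in the gap lane, with its foot at crop (230,230) and cap at (365,285), and the fingers are around it. Now I'll re-grip, lift and slant it.

Emit:
carry_out([
  [0,0,0,0,0,0],
  [0,0,0,0,0,0],
  [0,0,0,0,0,0],
  [0,0,0,0,0,0],
  [0,0,0,0,0,0],
], fingers=45, force=30)

```text
time: 16.73
ee_pos: [0.4905, -0.1277, 0.0401]
eef_rot: [0.984, 0.119, -0.13, 0.015]
ft_force: [-0.9, -0.9, 1.8]
width: 0.0561
grip_force: 30.0
```

Emit:
carry_out([
  [-0.1,0,-0.36,0,0,0],
  [-0.16,0,-0.6,0,0,0],
  [-0.16,0,-0.6,0,0,0],
  [-0.16,0,-0.6,0,0,0],
  [-0.16,0,-0.6,0,0,0],
  [0,0,0,0,0.4,0],
  [0,0,0,0,0.5,0],
  [0,0,0,0,0.5,0],
  [0,0,0,0,0.5,0],
  [0,0,0,0,0.5,0],
  [0,0,0,0,0.5,0],
  [0,0,0,0,0.5,0],
  [0,0,0,0,0.5,0],
  [0,0,0,0,0.5,0],
  [0,0,0,0,0.5,0],
  [0,0,0,0,0.5,0],
  [0,0,0,0,0.5,0],
  [0,0,0,0,0.4,0],
  [0,0,0,0,0,0],
  [0,0,0,0,0,0],
])

```text
time: 19.23
ee_pos: [0.4908, -0.1275, 0.1548]
eef_rot: [0.946, 0.114, 0.301, -0.037]
ft_force: [0.3, -0.7, -2.9]
width: 0.056
grip_force: 30.0
```

```bash
python3 st.py -.1 0 .125 35
```

```text
F(gap) [ 0.12 -0.73 -2.86] j [-0.1  -0.19  0.47  2.32 -0.52  0.54 -0.57] 19.225
[[0.816, 0.0, 0.578], [-0.0, -1.0, 0.001], [0.578, -0.001, -0.816]]
at G [-0.137   0.0003  0.1425] turn units [-0.01 -0.04 -0.  ] | shift first (old axes) [0.5  0.01 0.89] | shift after turn [0.51 0.01 0.89]
```

Emit:
carry_out([
  [0.1,0,0.165,0,0,0],
  [0.1,0,0.165,0,0,0],
  [0.1,0,0.165,0,0,0],
  [0.1,0,0.165,0,0,0],
  [0.1,0,0.165,0,0,0],
  [0,0,0,0,0,0],
  [0,0,0,0,0,0],
])

```text
time: 20.1
ee_pos: [0.5249, -0.1193, 0.1388]
eef_rot: [0.946, 0.114, 0.301, -0.037]
ft_force: [-0.1, -0.5, -3.7]
width: 0.0565
grip_force: 30.0
```

```bash
python3 st.py -.080 0 .121 35
```

```text
F(gap) [-0.24 -0.43 -3.75] j [-0.16 -0.09  0.49  2.28 -0.63  0.49 -0.5 ] 20.1
[[0.816, -0.0, 0.578], [-0.001, -1.0, 0.0], [0.578, -0.001, -0.816]]
at G [-1.020e-01  1.000e-04  1.265e-01] turn units [-0.   -0.04 -0.01] | shift first (old axes) [0.37 0.   0.43] | shift after turn [0.37 0.   0.43]
```

Emit:
carry_out([
  [0.06,0,0.045,0,0,0],
  [0.06,0,0.045,0,0,0],
  [0.06,0,0.045,0,0,0],
  [0.06,0,0.045,0,0,0],
  [0.06,0,0.045,0,0,0],
  [0.06,0,0.045,0,0,0],
  [0,0,0,0,0,0],
])

```text
time: 20.98
ee_pos: [0.5427, -0.1149, 0.1384]
eef_rot: [0.946, 0.114, 0.301, -0.037]
ft_force: [0.5, 0.1, -3.1]
width: 0.0563
grip_force: 30.0
```

```bash
python3 st.py -.080 0 .121 35
```

```text
F(gap) [ 0.53  0.02 -3.12] j [-0.17 -0.05  0.48  2.25 -0.66  0.48 -0.49] 20.975
[[0.816, -0.0, 0.578], [-0.001, -1.0, 0.0], [0.578, -0.001, -0.816]]
at G [-8.370e-02  1.000e-04  1.261e-01] turn units [-0.   -0.04 -0.  ] | shift first (old axes) [0.   0.   0.16] | shift after turn [0.   0.   0.16]
```

Still in free air. I'll continue in 1.5 mm steps until it touches.

Emit:
carry_out([
  [0.03,0,0.022,0,0,0],
  [0.03,0,0.022,0,0,0],
  [0.03,0,0.022,0,0,0],
  [0.03,0,0.022,0,0,0],
  [0.03,0,0.022,0,0,0],
  [0,0,0,0,0,0],
])

```text
time: 21.72
ee_pos: [0.5498, -0.1132, 0.1383]
eef_rot: [0.946, 0.114, 0.301, -0.037]
ft_force: [0.2, 0.3, -2.8]
width: 0.0561
grip_force: 30.0
```

```bash
python3 st.py -.080 0 .121 35
```

```text
F(gap) [ 0.28  0.22 -2.81] j [-0.18 -0.03  0.48  2.24 -0.67  0.48 -0.49] 21.725
[[0.816, -0.0, 0.578], [-0.001, -1.0, 0.0], [0.578, -0.001, -0.816]]
at G [-7.64e-02  1.00e-04  1.26e-01] turn units [-0.   -0.04 -0.01] | shift first (old axes) [-0.15  0.    0.05] | shift after turn [-0.15  0.    0.05]
```

Emit:
carry_out([
  [0.03,0,0.022,0,0,0],
  [0.03,0,0.022,0,0,0],
  [0.03,0,0.022,0,0,0],
  [0.03,0,0.022,0,0,0],
  [0,0,0,0,0,0],
])

```text
time: 22.35
ee_pos: [0.5556, -0.1118, 0.1382]
eef_rot: [0.946, 0.114, 0.301, -0.037]
ft_force: [0.5, 0.8, -3.6]
width: 0.0564
grip_force: 30.0
```

```bash
python3 st.py -.080 0 .121 35;
```

```text
F(gap) [ 0.64  0.66 -3.57] j [-0.18 -0.02  0.48  2.23 -0.68  0.48 -0.49] 22.35
[[0.816, -0.0, 0.578], [-0.001, -1.0, 0.0], [0.578, -0.001, -0.816]]
at G [-7.040e-02  1.000e-04  1.259e-01] turn units [-0.   -0.04 -0.01] | shift first (old axes) [-0.27  0.   -0.04] | shift after turn [-0.27  0.   -0.04]
```

Emit:
carry_out([
  [0.03,0,0.022,0,0,0],
  [0.03,0,0.022,0,0,0],
  [0.03,0,0.022,0,0,0],
  [0,0,0,0,0,0],
])

```text
time: 22.85
ee_pos: [0.5593, -0.1106, 0.1374]
eef_rot: [0.946, 0.114, 0.3, -0.037]
ft_force: [-5.5, -0.9, -5.0]
width: 0.0567
grip_force: 30.0
```

```bash
python3 st.py -.080 0 .121 35; python3 - <<'E'
from h import *
c=cam("scene"); cv2.imwrite("pics/s4.png",cv2.resize(c["pixels"][110:290,170:350,::-1],(600,600),interpolation=3))
P=(pts(c)-G)@F
m=(abs(P[...,1])<.12)&(P[...,0]>-.03)&(P[...,2]>.16)&(P[...,2]<.24)&(P[...,0]<.06)
Q=P[m]; k=abs(Q[:,1])>.04
print(np.percentile(Q[k,0],[2,10,25,50]))
E
```

```text
F(gap) [-5.52  0.43 -5.04] j [-0.18 -0.01  0.48  2.22 -0.68  0.48 -0.49] 22.85
[[0.817, -0.0, 0.577], [-0.001, -1.0, 0.001], [0.577, -0.001, -0.817]]
at G [-0.0666  0.0004  0.1251] turn units [-0.01 -0.03 -0.01] | shift first (old axes) [-0.33  0.01 -0.11] | shift after turn [-0.33  0.01 -0.11]
[0.01455519 0.01531939 0.01668867 0.01765778]
```

View pics/s4.png

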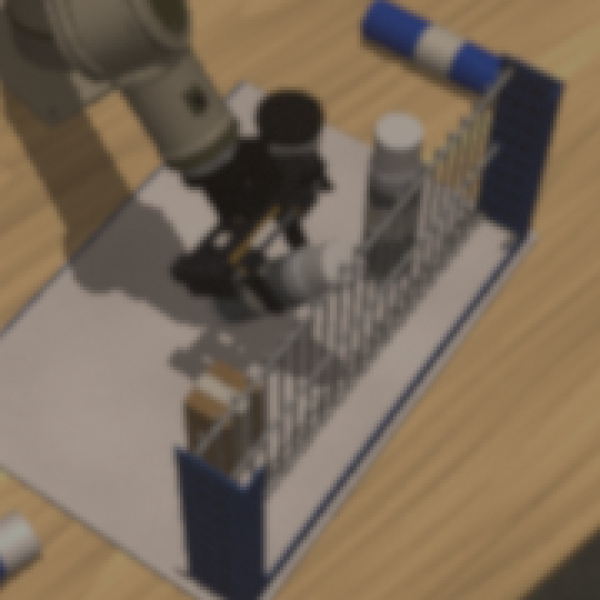

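The cap touches the wires at 5.5 N, at crop (310,285). I'll back off 1 mm and lower the foot onto the deck.

Emit:
carry_out([
  [-0.03,0,-0.022,0,0,0],
  [-0.022,0,0.03,0,0,0],
  [-0.022,0,0.03,0,0,0],
  [-0.022,0,0.03,0,0,0],
  [0,0,0,0,0,0],
  [0,0,0,0,0,0],
])

```text
time: 23.65
ee_pos: [0.5587, -0.1113, 0.1341]
eef_rot: [0.946, 0.114, 0.302, -0.037]
ft_force: [-0.3, 0.9, -1.1]
width: 0.0564
grip_force: 30.0
```

```bash
python3 st.py -.067 0 .119 35
```

```text
F(gap) [-0.07  0.93 -1.13] j [-0.18 -0.    0.48  2.22 -0.7   0.47 -0.47] 23.65
[[0.815, -0.001, 0.579], [-0.001, -1.0, -0.0], [0.579, -0.0, -0.815]]
at G [-0.0673 -0.0002  0.1218] turn units [ 0.   -0.05 -0.01] | shift first (old axes) [-0.03 -0.    0.06] | shift after turn [-0.03 -0.    0.06]
```

Emit:
carry_out([
  [-0.022,0,0.03,0,0,0],
  [0.03,0,0.022,0,0,0],
  [0,0,0,0,0,0],
  [0,0,0,0,0,0],
])

```text
time: 24.15
ee_pos: [0.5596, -0.1112, 0.1331]
eef_rot: [0.946, 0.114, 0.302, -0.037]
ft_force: [-17.0, -0.3, 14.9]
width: 0.0563
grip_force: 30.0
```

```bash
python3 st.py -.067 0 .119 35
```

```text
F(gap) [-16.57   3.73  14.91] j [-0.18  0.    0.48  2.22 -0.71  0.47 -0.46] 24.15
[[0.815, -0.001, 0.579], [-0.001, -1.0, 0.001], [0.579, -0.002, -0.815]]
at G [-0.0663 -0.0003  0.1208] turn units [-0.01 -0.05 -0.01] | shift first (old axes) [-0.04 -0.01  0.03] | shift after turn [-0.04 -0.01  0.03]
```

Emit:
carry_out([
  [0,0,-0.025,0,0,0],
  [0,0,0,0,0,0],
])

```text
time: 24.4
ee_pos: [0.5592, -0.1111, 0.1334]
eef_rot: [0.946, 0.114, 0.301, -0.037]
ft_force: [-7.7, -0.1, 5.5]
width: 0.0562
grip_force: 30.0
```

Emit:
carry_out([
  [0,0,0,0,0,0],
  [0,0,0,0,0,0],
  [0,0,0,0,0,0],
  [0,0,0,0,0,0],
  [0,0,0,0,0,0],
], fingers=85)

```text
time: 25.02
ee_pos: [0.5592, -0.1109, 0.133]
eef_rot: [0.946, 0.114, 0.301, -0.037]
ft_force: [0.1, 0.4, 0.2]
width: 0.0842
grip_force: 0.0
```

```bash
python3 st.py -.067 0 .119 35; python3 - <<'E'
from h import *
for n in("top","scene"):
    c=cam(n); P=(pts(c)-G)@F
    m=(abs(P[...,1])<.025)&(P[...,0]>-.03)&(P[...,0]<.03)&(P[...,2]>.14)&(P[...,2]<.25)
    Q=P[m]; print(n,len(Q),np.median(Q,0).round(3),np.percentile(Q[:,2],95).round(3),np.percentile(Q[:,1],[5,95]).round(3))
E
```

```text
F(gap) [0.21 0.31 0.17] j [-0.18  0.    0.48  2.22 -0.71  0.47 -0.47] 25.025
[[0.816, -0.0, 0.578], [-0.001, -1.0, 0.0], [0.578, -0.001, -0.816]]
at G [-6.670e-02  1.000e-04  1.207e-01] turn units [-0.   -0.04 -0.01] | shift first (old axes) [-0.03  0.    0.03] | shift after turn [-0.03  0.    0.03]
top 183 [-0.01  -0.     0.208] 0.221 [-0.022  0.022]
scene 217 [-0.007 -0.007  0.205] 0.222 [-0.023  0.017]
```

The can leans by itself: its cap top is at 0.22 m, matching a 50° lean. Now I'll retreat and get behind its foot.

Emit:
carry_out([
  [0,0,-0.3,0,0,0],
  [0,0,-0.4,0,0,0],
  [0,0,-0.4,0,0,0],
  [0,0,-0.4,0,0,0],
  [0,0,0,0,-0.5,0],
  [0,0,0,0,-0.5,0],
  [0,0,0,0,-0.5,0],
  [0,0,0,0,-0.5,0],
  [0,0,0,0,-0.5,0],
  [0,0,0,0,-0.5,0],
  [0,0,0,0,-0.4,0],
  [0,0,0,0,0,0],
])

```text
time: 26.62
ee_pos: [0.5261, -0.1188, 0.1818]
eef_rot: [0.99, 0.12, 0.07, -0.009]
ft_force: [-0.4, -1.1, 0.3]
width: 0.085
grip_force: 0.0
```

```bash
python3 st.py -.23 0 .17 8; python3 st.py -.225 0 .024 8
```

```text
F(gap) [-0.6  -0.95  0.31] j [-0.14  0.09  0.33  1.89 -0.1   1.05 -1.1 ] 26.625
[[0.99, 0.001, 0.141], [0.001, -1.0, 0.001], [0.141, -0.001, -0.99]]
at G [-0.1007  0.0003  0.1695] turn units [-0.01 -0.01  0.  ] | shift first (old axes) [-3.2   0.01 -0.47] | shift after turn [-3.2   0.01 -0.46]
F(gap) [-0.6  -0.95  0.31] j [-0.14  0.09  0.33  1.89 -0.1   1.05 -1.1 ] 26.625
[[0.99, 0.001, 0.141], [0.001, -1.0, 0.001], [0.141, -0.001, -0.99]]
at G [-0.1007  0.0003  0.1695] turn units [-0.01 -0.01  0.  ] | shift first (old axes) [-3.59  0.01  3.16] | shift after turn [-3.58  0.01  3.17]
```

Emit:
carry_out([
  [-0.51,0,-0.07,0,0,0],
  [-0.51,0,-0.07,0,0,0],
  [-0.51,0,-0.07,0,0,0],
  [-0.51,0,-0.07,0,0,0],
  [-0.51,0,-0.07,0,0,0],
  [-0.51,0,-0.07,0,0,0],
  [-0.064,0,0.44,0,0,0],
  [-0.064,0,0.44,0,0,0],
  [-0.064,0,0.44,0,0,0],
  [-0.064,0,0.44,0,0,0],
  [-0.064,0,0.44,0,0,0],
  [-0.064,0,0.44,0,0,0],
  [0,0,0,0,0,0],
], fingers=35)

```text
time: 28.25
ee_pos: [0.404, -0.1485, 0.0736]
eef_rot: [0.99, 0.119, 0.07, -0.009]
ft_force: [0.7, -0.6, 0.3]
width: 0.0348
grip_force: 0.0
```

```bash
python3 st.py -.21 0 .024 8
```

```text
F(gap) [ 0.51 -0.69  0.3 ] j [-0.09 -0.02  0.4   2.24 -0.09  0.8  -0.96] 28.25
[[0.99, -0.001, 0.14], [-0.001, -1.0, 0.002], [0.14, -0.002, -0.99]]
at G [-0.2264  0.0006  0.0613] turn units [-0.01 -0.01 -0.01] | shift first (old axes) [0.27 0.02 0.98] | shift after turn [0.28 0.01 0.98]
```

Emit:
carry_out([
  [0.04,0,0.24,0,0,0],
  [0.04,0,0.24,0,0,0],
  [0.04,0,0.24,0,0,0],
  [0.04,0,0.22,0,0,0],
  [0.2,0,0.028,0,0,0],
  [0.2,0,0.028,0,0,0],
  [0.2,0,0.028,0,0,0],
  [0,0,0,0,0,0],
  [0,0,0,0,0,0],
])

```text
time: 29.38
ee_pos: [0.4399, -0.14, 0.0383]
eef_rot: [0.99, 0.119, 0.07, -0.009]
ft_force: [-0.2, -0.2, -1.0]
width: 0.0352
grip_force: 0.0
```

```bash
cat > can.py <<'E'
from h import *
P=(pts(cam("top"))-G)@F
m=(abs(P[...,1])<.05)&(P[...,0]>-.06)&(P[...,0]<.03)&(P[...,2]>.17)&(P[...,2]<.262)
m[:, :]&=True
Q=P[m]; zt=np.percentile(Q[:,2],97); t=Q[Q[:,2]>zt-.012]
print("cap n",len(Q),"ztop",zt.round(4),"x",np.percentile(Q[:,0],[2,50,98]).round(3),"y",np.percentile(Q[:,1],[2,50,98]).round(3))
E
python3 st.py -.177 0 .024 8; python3 can.py
```

```text
F(gap) [-0.21 -0.2  -0.95] j [-0.11  0.12  0.38  2.2  -0.18  0.71 -0.93] 29.375
[[0.99, -0.0, 0.141], [-0.001, -1.0, 0.001], [0.141, -0.001, -0.99]]
at G [-0.1895  0.0002  0.026 ] turn units [-0.01 -0.01 -0.  ] | shift first (old axes) [0.3  0.01 0.09] | shift after turn [0.3  0.01 0.09]
cap n 356 ztop 0.2602 x [-0.057 -0.02   0.023] y [-0.036  0.     0.037]
```

Emit:
carry_out([
  [0.074,0,0.015,0,0,0],
  [0.074,0,0.015,0,0,0],
  [0.074,0,0.015,0,0,0],
  [0.074,0,0.01,0,0,0],
  [0.074,0,0.01,0,0,0],
  [0.074,0,0.01,0,0,0],
  [0.074,0,0.01,0,0,0],
  [0.074,0,0.01,0,0,0],
  [0.074,0,0.01,0,0,0],
  [0,0,0,0,0,0],
])

```text
time: 30.68
ee_pos: [0.4665, -0.1335, 0.0379]
eef_rot: [0.99, 0.12, 0.07, -0.009]
ft_force: [-1.7, -0.2, -3.6]
width: 0.035
grip_force: 1.6
```

```bash
python3 st.py -.15 0 .024 12; python3 - <<'E'
from h import *
c=cam("scene"); cv2.imwrite("pics/s5.png",cv2.resize(c["pixels"][110:290,170:350,::-1],(600,600),interpolation=3))
E
```

```text
F(gap) [-1.71  0.25 -3.55] j [-0.12  0.17  0.37  2.15 -0.2   0.72 -0.94] 30.675
[[0.99, -0.0, 0.141], [-0.0, -1.0, 0.001], [0.141, -0.001, -0.99]]
at G [-0.1621  0.0002  0.0256] turn units [-0.01  0.48 -0.  ] | shift first (old axes) [0.29 0.01 0.08] | shift after turn [0.29 0.01 0.1 ]
```

View pics/s5.png

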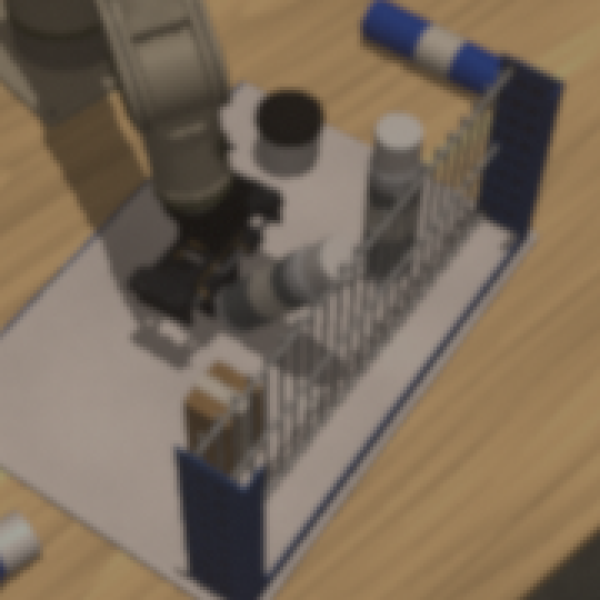

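The push works with low forces. The foot is at crop (235,305) and the cap is sliding up the wires at (320,260). I'll keep going and tilt the tool gradually for body clearance.

Emit:
carry_out([
  [0.098,0,0.018,0,0.1,0],
  [0.098,0,0.018,0,0.1,0],
  [0.098,0,0.02,0,0.1,0],
  [0.098,0,0.022,0,0.1,0],
  [0.097,0,0.024,0,0.1,0],
  [0.097,0,0.025,0,0.1,0],
  [0.097,0,0.026,0,0.1,0],
  [0.097,0,0.027,0,0.1,0],
  [0.096,0,0.028,0,0.1,0],
  [0.096,0,0.03,0,0.1,0],
  [0,0,0,0,0,0],
])

```text
time: 32.1
ee_pos: [0.5055, -0.1241, 0.0367]
eef_rot: [0.983, 0.118, 0.14, -0.017]
ft_force: [-0.8, -0.7, -2.0]
width: 0.0352
grip_force: 1.0
```

```bash
python3 st.py -.09 0 .024 20; python3 can.py
```

```text
F(gap) [-0.93 -0.52 -2.03] j [-0.07  0.18  0.33  2.16 -0.35  0.58 -0.81] 32.1
[[0.96, -0.0, 0.279], [-0.001, -1.0, 0.0], [0.279, -0.001, -0.96]]
at G [-1.219e-01  1.000e-04  2.440e-02] turn units [-0.    0.48 -0.  ] | shift first (old axes) [0.76 0.   0.23] | shift after turn [0.75 0.   0.28]
cap n 373 ztop 0.2586 x [-0.057 -0.021  0.024] y [-0.035  0.001  0.037]
```

Emit:
carry_out([
  [0.096,0,0.028,0,0.1,0],
  [0.096,0,0.03,0,0.1,0],
  [0.096,0,0.031,0,0.1,0],
  [0.095,0,0.032,0,0.1,0],
  [0.095,0,0.033,0,0.1,0],
  [0.094,0,0.034,0,0.1,0],
  [0.094,0,0.036,0,0.1,0],
  [0.093,0,0.037,0,0.1,0],
  [0.093,0,0.038,0,0.1,0],
  [0.092,0,0.04,0,0.1,0],
  [0,0,0,0,0,0],
])

```text
time: 33.52
ee_pos: [0.5444, -0.1146, 0.0366]
eef_rot: [0.971, 0.117, 0.208, -0.025]
ft_force: [-0.6, -0.1, 0.3]
width: 0.0351
grip_force: 0.6
```

```bash
python3 st.py -.06 0 .023 24; python3 - <<'E'
from h import *
c=cam("scene"); cv2.imwrite("pics/s6.png",cv2.resize(c["pixels"][110:290,170:350,::-1],(600,600),interpolation=3))
E
```

```text
F(gap) [-0.56  0.04  0.27] j [ 0.01  0.21  0.25  2.18 -0.58  0.45 -0.6 ] 33.525
[[0.912, -0.001, 0.409], [-0.001, -1.0, 0.0], [0.409, -0.001, -0.912]]
at G [-0.0819  0.0001  0.0243] turn units [-0.   -0.02 -0.01] | shift first (old axes) [0.49 0.   0.25] | shift after turn [0.49 0.   0.25]
```

View pics/s6.png

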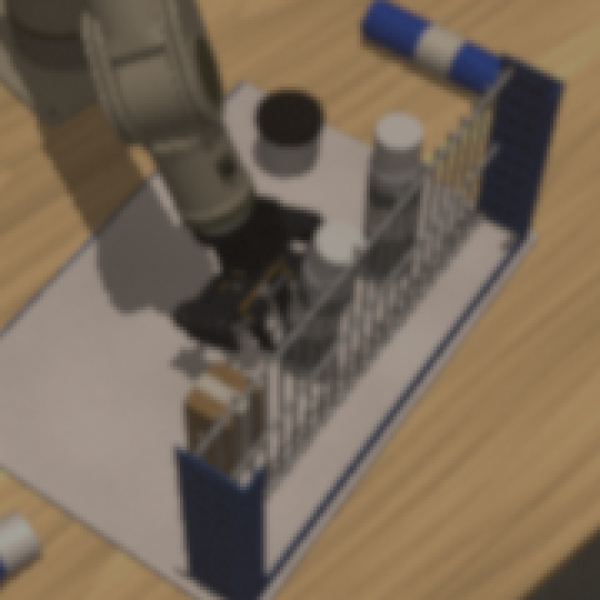

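The can is nearly upright, with its cap at crop (340,250). The gripper body is close to the carton but clear of it. I'll go on slowly.

Emit:
carry_out([
  [0.068,0,0.031,0,0.05,0],
  [0.068,0,0.031,0,0.05,0],
  [0.068,0,0.032,0,0.05,0],
  [0.068,0,0.032,0,0.05,0],
  [0.067,0,0.033,0,0.05,0],
  [0.067,0,0.033,0,0.05,0],
  [0.067,0,0.034,0,0.05,0],
  [0.067,0,0.034,0,0.05,0],
  [0,0,0,0,0,0],
])

```text
time: 34.7
ee_pos: [0.5676, -0.1088, 0.0365]
eef_rot: [0.965, 0.116, 0.235, -0.029]
ft_force: [-1.0, -0.2, -1.1]
width: 0.0347
grip_force: 0.7
```

```bash
python3 st.py -.05 0 .023 27.4; python3 can.py
```

```text
F(gap) [-1.07  0.01 -1.14] j [ 0.05  0.23  0.2   2.16 -0.7   0.4  -0.49] 34.7
[[0.888, -0.0, 0.459], [-0.001, -1.0, 0.0], [0.459, -0.001, -0.888]]
at G [-0.058   0.0001  0.0242] turn units [-0.    0.01 -0.01] | shift first (old axes) [0.16 0.   0.12] | shift after turn [0.16 0.   0.12]
cap n 298 ztop 0.2599 x [-0.039 -0.012  0.023] y [-0.036  0.001  0.038]
```

Emit:
carry_out([
  [0.033,0,0.017,0,0,0],
  [0.033,0,0.017,0,0,0],
  [0.033,0,0.017,0,0,0],
  [0.033,0,0.017,0,0,0],
  [0.033,0,0.017,0,0,0],
  [0,0,0,0,0,0],
])

```text
time: 35.5
ee_pos: [0.5748, -0.107, 0.0365]
eef_rot: [0.965, 0.116, 0.235, -0.029]
ft_force: [-0.6, -0.5, -1.5]
width: 0.0349
grip_force: 0.8
```

```bash
python3 st.py -.05 0 .023 27.4
```

```text
F(gap) [-0.71 -0.3  -1.5 ] j [ 0.04  0.25  0.2   2.15 -0.7   0.4  -0.51] 35.5
[[0.888, -0.0, 0.459], [-0.001, -1.0, 0.001], [0.459, -0.001, -0.888]]
at G [-0.0506  0.0002  0.0242] turn units [-0.    0.01 -0.  ] | shift first (old axes) [0.   0.   0.03] | shift after turn [0.   0.   0.03]
```

Emit:
carry_out([
  [0.017,0,0.009,0,0,0],
  [0.017,0,0.009,0,0,0],
  [0.017,0,0.009,0,0,0],
  [0.017,0,0.009,0,0,0],
  [0,0,0,0,0,0],
])

```text
time: 36.12
ee_pos: [0.5777, -0.1063, 0.0364]
eef_rot: [0.965, 0.116, 0.234, -0.029]
ft_force: [-1.4, -0.4, -1.1]
width: 0.0348
grip_force: 0.9
```

```bash
python3 st.py -.05 0 .023 27.4; python3 - <<'E'
from h import *
P=(pts(cam("top"))-G)@F
m=(abs(P[...,1])<.03)&(P[...,0]>-.07)&(P[...,0]<.0)&(P[...,2]>.2)&(P[...,2]<.262)
Q=P[m]; print(len(Q),np.percentile(Q[:,2],[10,50,90]).round(4),np.percentile(Q[:,0],[2,50,98]).round(4),np.percentile(Q[:,1],[2,50,98]).round(4))
print(np.linalg.lstsq(np.c_[Q[:,:2],np.ones(len(Q))],Q[:,2],rcond=None)[0])
E
```

```text
F(gap) [-1.47 -0.06 -1.06] j [ 0.04  0.25  0.2   2.14 -0.7   0.4  -0.51] 36.125
[[0.888, -0.0, 0.459], [-0.001, -1.0, 0.001], [0.459, -0.001, -0.888]]
at G [-0.0476  0.0002  0.0241] turn units [-0.    0.01 -0.01] | shift first (old axes) [-0.07  0.   -0.  ] | shift after turn [-0.07  0.   -0.  ]
160 [0.2324 0.2401 0.2441] [-0.0364 -0.0181 -0.0006] [-0.0231 -0.0001  0.0225]
[ 0.27207327 -0.05798766  0.24309686]
```

Emit:
carry_out([
  [0.017,0,0.009,0,0,0],
  [0.017,0,0.009,0,0,0],
  [0.017,0,0.009,0,0,0],
  [0,0,0,0,0,0],
])

```text
time: 36.67
ee_pos: [0.579, -0.106, 0.0359]
eef_rot: [0.965, 0.116, 0.234, -0.029]
ft_force: [-6.5, -0.9, 0.8]
width: 0.0353
grip_force: 3.0
```

```bash
python3 st.py -.05 0 .023 27.4
```

```text
F(gap) [-6.54  0.72  0.83] j [ 0.04  0.26  0.2   2.14 -0.7   0.41 -0.51] 36.675
[[0.889, -0.001, 0.458], [-0.001, -1.0, 0.001], [0.458, -0.001, -0.889]]
at G [-0.0463  0.0001  0.0236] turn units [-0.01  0.02 -0.01] | shift first (old axes) [-0.09  0.   -0.03] | shift after turn [-0.09  0.   -0.03]
```

Contact at 6.5 N: the foot is against the wires. I'll back off, rise to mid-height and press gently.

Emit:
carry_out([
  [-0.15,0,-0.08,0,0,0],
  [-0.29,0,-0.15,0,0,0],
  [0.19,0,-0.37,0,0,0],
  [0.19,0,-0.37,0,0,0],
  [0.19,0,-0.37,0,0,0],
  [0.19,0,-0.37,0,0,0],
  [0.19,0,-0.37,0,0,0],
  [0.19,0,-0.37,0,0,0],
  [0,0,0,0,0,0],
  [0,0,0,0,0,0],
])

```text
time: 37.92
ee_pos: [0.5599, -0.1106, 0.1357]
eef_rot: [0.965, 0.116, 0.234, -0.029]
ft_force: [-1.0, 0.5, 0.0]
width: 0.035
grip_force: 0.0
```

```bash
python3 st.py -.05 0 .123 27.4; python3 - <<'E'
from h import *
c=cam("scene"); cv2.imwrite("pics/s7.png",cv2.resize(c["pixels"][110:290,170:350,::-1],(600,600),interpolation=3))
E
```

```text
F(gap) [-0.83  0.74  0.02] j [-0.03  0.04  0.28  2.11 -0.41  0.6  -0.79] 37.925
[[0.889, -0.0, 0.459], [-0.001, -1.0, 0.001], [0.459, -0.001, -0.889]]
at G [-0.066   0.0002  0.1234] turn units [-0.01  0.01 -0.01] | shift first (old axes) [0.35 0.01 0.19] | shift after turn [0.35 0.01 0.19]
```

View pics/s7.png

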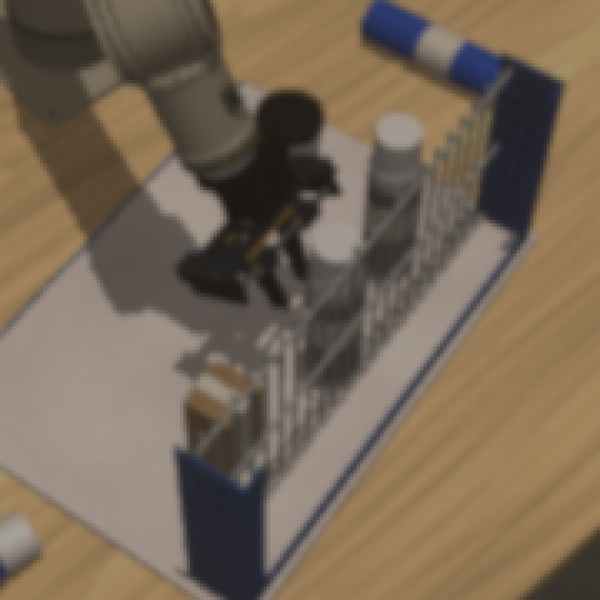

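The can stands upright at the wires, with its cap at crop (338,250). Now the gentle press.

Emit:
carry_out([
  [0.066,0,0.034,0,0,0],
  [0.066,0,0.034,0,0,0],
  [0.066,0,0.034,0,0,0],
  [0.066,0,0.034,0,0,0],
  [0.066,0,0.034,0,0,0],
  [0.017,0,0.009,0,0,0],
  [0.017,0,0.009,0,0,0],
  [0,0,0,0,0,0],
])

```text
time: 38.98
ee_pos: [0.5763, -0.1068, 0.1363]
eef_rot: [0.965, 0.116, 0.234, -0.029]
ft_force: [-0.1, 0.5, -0.7]
width: 0.0348
grip_force: 0.0
```

```bash
python3 st.py -.05 0 .123 27.4
```

```text
F(gap) [-0.02  0.5  -0.68] j [-0.04  0.07  0.28  2.08 -0.42  0.6  -0.8 ] 38.975
[[0.888, -0.0, 0.459], [-0.001, -1.0, 0.001], [0.459, -0.001, -0.888]]
at G [-4.91e-02  1.00e-04  1.24e-01] turn units [-0.    0.01 -0.01] | shift first (old axes) [-0.03  0.    0.01] | shift after turn [-0.03  0.    0.01]
```

Emit:
carry_out([
  [0.017,0,0.009,0,0,0],
  [0.017,0,0.009,0,0,0],
  [0.017,0,0.009,0,0,0],
  [0.017,0,0.009,0,0,0],
  [0,0,0,0,0,0],
])

```text
time: 39.6
ee_pos: [0.5788, -0.1062, 0.1359]
eef_rot: [0.965, 0.116, 0.234, -0.029]
ft_force: [-4.6, -1.5, 1.7]
width: 0.0353
grip_force: 2.2
```

```bash
python3 st.py -.05 0 .123 27.4
```

```text
F(gap) [-4.79 -0.32  1.66] j [-0.04  0.08  0.28  2.08 -0.42  0.6  -0.8 ] 39.6
[[0.889, -0.001, 0.458], [-0.001, -1.0, 0.001], [0.458, -0.001, -0.889]]
at G [-0.0465  0.      0.1236] turn units [-0.01  0.02 -0.01] | shift first (old axes) [-0.08  0.   -0.03] | shift after turn [-0.08  0.   -0.03]
```

It is pressed at 4.8 N, at the same depth as the foot contact (-46 mm), so the can is upright. Letting go and retreating.

Emit:
carry_out([
  [-0.04,0,-0.02,0,0,0],
  [-0.2,0,-0.1,0,0,0],
  [-0.5,0,-0.26,0,0,0],
  [-0.5,0,-0.26,0,0,0],
  [-0.4,0,-0.5,0,0,0],
  [-0.2,0,-0.6,0,0,0],
  [0,0,0,0,0,0],
  [0,0,0,0,0,0],
])

```text
time: 40.6
ee_pos: [0.485, -0.1289, 0.1642]
eef_rot: [0.965, 0.116, 0.235, -0.029]
ft_force: [-0.4, 0.9, -0.1]
width: 0.0351
grip_force: 0.0
```

```bash
python3 - <<'E'
from h import *
c=cam("top"); P=(pts(c)-G)@F
def chk(n,y0,x0,h):
    m=(abs(P[...,1]-y0)<.045)&(abs(P[...,0]-x0)<.05)&(abs(P[...,2]-h)<.008)&(P[...,0]<.012); Q=P[m]
    print(n,len(Q),((Q.min(0)+Q.max(0))/2).round(4),np.ptp(Q,axis=0).round(3))
chk("can",0,-.009,.24); chk("can2",.1565,-.039,.24); chk("carton",-.152,-.043,.13); chk("tub",.232,-.226,.074)
t=np.load("top0.npz"); t={k:t[k] for k in t}; P=(pts(t)-G)@F
print("before"); chk("can2",.1565,-.039,.24); chk("carton",-.152,-.043,.13); chk("tub",.232,-.226,.074)
s=cam("scene"); im=np.vstack([cv2.resize(c["pixels"][100:260,160:350],(475,400)),]); 
cv2.imwrite("pics/fin.png",np.hstack([cv2.resize(c["pixels"][110:250,180:320],(400,400)),cv2.resize(s["pixels"][110:290,170:350],(400,400))])[:,:,::-1])
E
```

```text
can 180 [-0.0127 -0.0004  0.2396] [0.048 0.049 0.014]
can2 183 [-0.0384  0.1551  0.2398] [0.05  0.05  0.015]
carton 266 [-0.0435 -0.1527  0.13  ] [0.057 0.06  0.015]
tub 398 [-0.2256  0.2318  0.074 ] [0.082 0.082 0.015]
before
can2 180 [-0.0384  0.1556  0.2399] [0.05  0.048 0.015]
carton 267 [-0.0433 -0.1526  0.1302] [0.057 0.061 0.015]
tub 400 [-0.2258  0.2313  0.0739] [0.082 0.084 0.015]
```

View pics/fin.png

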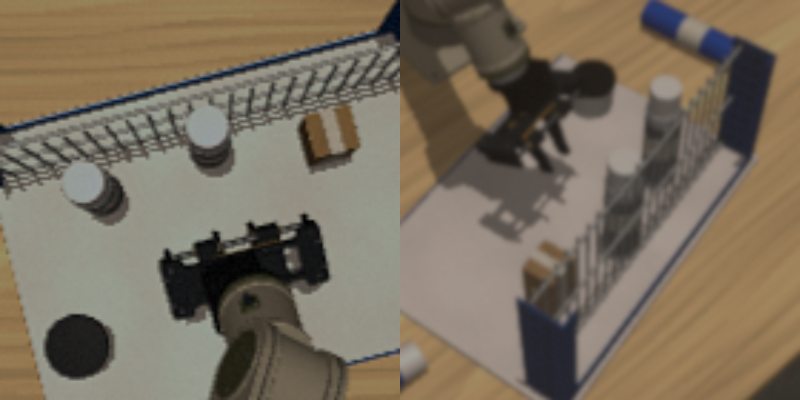

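The can stands upright in the gap against the wires: its cap is at (208,130) in the left half, its top is at 0.240 m and y' is 0. The neighbours have not moved and the gripper is clear.

```bash
python3 -c "
from bench import r; print(r.close_job())"
```

```text
the job is handed in; nothing more can be done
None
```

The spray can stands upright in the gap against the wire back: it was leaned at about 50°, its foot pushed in, then pressed with about 5 N and let go. The highest reading was about 17 N, as its foot was set down for the lean, and the other stock measured unmoved. I handed the job in at about 41 s.

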